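# Put a stray bushing away in a tilt-out bin

## Robot

A 6-joint arm with a two-finger parallel gripper is mounted at the origin on the work surface; the furniture and walls round the work are solid. World frame = base frame: x ahead of the robot, y to its left, z up, the work surface at z = 0. Lengths are in m, angles in rad, forces in N, time in s.
With the tool pointing down it reaches from about 0.325 to 1 m from the base axis. Payload 5.1 kg.
Tool frame: the origin (TCP) lies on the centre line of the jaws, within the pads' length; the fingertips stand 22 mm ahead of it and the grasp point (between the pads) lies 3 mm ahead of it; z points along the fingers, y is the line along which they close (so a half turn about z gives the same grasp; the last joint's range is limited). The gripper opens to 85 mm and grips with 20 to 120 N. Pads are 22 mm wide; open, the fingers measure 114 mm over their backs; the gripper's body (76 mm by 85 mm) begins 54 mm behind the grasp point. The pads swing forward as they close: fully open they stand 13 mm farther back than shut.
Start: joints at [1.209, 0.124, 1.65, -0, 1.367, -0.083], TCP at [0.179, 0.625, 0.253] pointing down, gripper open.
Joint ranges: [-2.61, 2.61], [-1.02, 2.33], [0.03, 2.71], [-1.35, 4.49], [0.32, 2.68], [-2.91, 2.91]. Speed limits (rad/s): [2.57, 2.57, 3.14, 3.14, 3.14, 3.14].

## Interface

Orientations are given as a unit quaternion [w, x, y, z].
In Python, from cell import robot gives the robot as it stands.
- The arm moves only by the shell command python3 -m inch 'ROWS' [FORCE]. ROWS is JSON, a list that holds one entry, the list of rows, each a list of 7 numbers: the shift along the world's x, y, z each as a share of 0.25 m, from -1 to 1, then the turn, a rotation vector about the world's x, y, z each as a share of 360 degrees, from -1 to 1, then the opening, from -1 (shut) to 1 (fully open). A call has 1 to 10 rows; each row is the pose to reach, as a shift and turn from the pose commanded when the call began, turning the shorter way round; what a row does not reach only later rows make up. A row lasts 1/12 s, in which the tool goes at most 41.7 mm and 7.16 degrees, less where a joint would pass 70% of its speed; a pose out of reach is approached as far as the arm can. A call with a number of a shift or a turn outside -1 to 1 is refused whole. A call with a gripper value outside its range is refused whole. The fingers move at their own pace and stop on an object; FORCE is the grip in N (left out, the last holds). Time passes only in rows, so rows that repeat a pose let the fingers close. It gives the time, the measured TCP pose, the force, the opening and the grip force at its end, in the units of the state.
- robot.observe(): the state, without advancing time (a new reading comes with each control period).
- robot.snapshot(name): name is "scene" or "side" or "wrist"; returns the picture (480x640x3 uint8, blue, green, red); there is no depth.
- robot.camera_params(name): a dict with "camera_matrix" (3x3 intrinsics, pixels), "world_from_camera" (4x4, takes a point from camera to world coordinates); the wrist camera has in their place "hand_eye" (4x4, takes a point from camera to tool coordinates, whose origin is the TCP and whose axes are the flange's). Camera axes: x right, y down, z forward; pixel columns grow to the right and rows downward; lengths in m; the calibration is good to about 2 mm. A picture is of the moment at which its call begins: read the wrist's pose just before it. camera_params takes no time and is no camera call.
- robot.job_done(): hands the job in; it is judged then, once.
The state is a dict: "time_s": time; "joints": joint angles; "joint_velocities": joint speeds; "joint_efforts": joint torques, N m; "ee_pos": TCP position; "tool_rot": TCP orientation; "contact_force": force on the tool from outside, world axes, zero at the start; "torque": the same for the moment, N m; "opening": finger opening in m; "gripper_force": force on a finger pad.
Only numpy, scipy, OpenCV 4.12 (cv2) and the standard library are available. Lean on these libraries where they do the work, as an engineer would, in place of code of your own. Each camera call takes 0.05 s, during which the arm holds its last target. There are 200 camera calls.

## Task

One small steel bushing has been left out on the bench, beside a bolt and a ring gauge that are still in use. Pull the middle bin of the tilt-bin cabinet down until it is fully open, put the bushing in with the other bushings, and push the bin back up until it is fully closed. Keep the two outer bins shut and leave the bolt and the ring gauge where they are.

Things in the scene. Friction and masses are not known exactly. Their poses are not given: they have to be found in the camera images.
- bin_cabinet: Grey cabinet with three equal clear tilt-out bins side by side, fixed to the bench: 134 mm deep (x), 370 wide (y), 168 high (172 at two end rails). Origin under its centre; the bins are at its front, which faces its own -x; z up. The fronts of the shut bins lie 65 mm in front of the origin. The middle bin is at y = 0, the outer ones at y = +118 and -118 mm.
- middle_bin (a joint): Tilt of the middle bin about its lower front edge, rad: 0 fully closed, grows as its top comes forward and down, 0.95 fully open on its stop; gravity holds it at either end. The bin is 112 mm wide, its front wall 132 mm high. Fully open its mouth faces up: front rim 107 mm before the hinge line, 99 mm above the bench; back rim 8 mm before it, 156 mm above the bench.
- left_bin (a joint): Tilt of the left bin (+y side of the cabinet, holds a bolt), rad: 0 closed, grows as it opens.
- right_bin (a joint): Tilt of the right bin (-y side of the cabinet, holds a cork plug), rad: 0 closed, grows as it opens.
- middle_bin_hinge (a point): Middle of the hinge line of the middle bin (along the cabinet's y), at the lower front edge, 22 mm above the bench. Axes as the bin's: when closed, as the cabinet's.
- middle_bin_grip (a point): Grip point of the middle bin, in the grip fin at the top of its front: 26 mm before the front face, 133 mm above the hinge when closed. The fin is an upright plate 12 mm thick (along y), reaching 42 mm out from the face, from 98 to 146 mm above the hinge. Pinch it from above, fingers at its two sides (closing along the cabinet's y), or push it. Moves with the bin.
- middle_bin_pocket (a point): Centre of the room inside the middle bin, in the bin's axes (x to the back, z up along the front wall): 45 mm behind and 50 mm above the hinge. The room is 106 mm wide; floor 66 mm deep, 4 mm thick, at the hinge; the sloping back wall ends 105 mm behind and 85 mm above the hinge. Moves with the bin.
- bushing: The stray bushing: plain steel tube piece, 21 mm diameter, 24 mm high, standing on its end on the bench, 60 g. Origin in the centre of its underside, z along its axis.
- bushing_center (a point): Centre of the stray bushing, 12 mm above its underside.
- bushing_a: A bushing of the same kind that lies in the middle bin. Origin in the centre of an end face.
- bushing_b: Another bushing of the same kind that lies in the middle bin. Origin in the centre of an end face.
- bolt: Hex bolt lying on the bench near the stray bushing, 54 mm long (y), 18 mm high; leave it. Origin at the centre of its underside.
- ring_gauge: Black ring gauge lying flat on the bench near the stray bushing, a thick ring 45 mm in diameter and 16 mm high; leave it. Origin at the centre of its underside.

How it is judged:
On the way, in this order (a step that is already met when the one before it is completed fails the run):
1. the middle bin is pulled down, fully open (value of joint middle_bin above 0.85 rad), for 0.2 s.
2. the bushing is let go inside the open middle bin (x of bushing_center in the frame of middle_bin_pocket between -0.048 and 0.06 m and y of bushing_center in the frame of middle_bin_pocket between -0.055 and 0.055 m and z of bushing_center in the frame of middle_bin_pocket between -0.052 and 0.075 m and value of joint middle_bin above 0.7 rad and contact force between the fingers and bushing below 0.1 N), for 0.2 s.
At the end, for the whole second after the job is handed in: The middle bin is closed again (within 0.05 rad, 7 mm at its top edge) with the stray bushing and the two others lying at rest inside it, and both outer bins are closed (within 0.05 rad) (value of joint each of middle_bin, left_bin, right_bin below 0.05 rad and x of bushing_center in the frame of middle_bin_pocket between -0.048 and 0.06 m and y of bushing_center in the frame of middle_bin_pocket between -0.055 and 0.055 m and z of bushing_center in the frame of middle_bin_pocket between -0.052 and 0.075 m and x of bushing_a in the frame of middle_bin_pocket between -0.048 and 0.06 m and y of bushing_a in the frame of middle_bin_pocket between -0.055 and 0.055 m and z of bushing_a in the frame of middle_bin_pocket between -0.052 and 0.075 m and x of bushing_b in the frame of middle_bin_pocket between -0.048 and 0.06 m and y of bushing_b in the frame of middle_bin_pocket between -0.055 and 0.055 m and z of bushing_b in the frame of middle_bin_pocket between -0.052 and 0.075 m and linear speed of bushing below 0.03 m/s); the robot touches nothing.
It fails at once if an outer bin is opened by more than 0.2 rad (value of joint any of left_bin, right_bin above 0.2 rad).
It fails at once if the bolt or the ring gauge is shifted by more than 40 mm (distance of any of bolt, ring_gauge from where it was at the start of the episode above 0.04 m).
It also fails if it takes over 58 s, if anything falls off the work surface, if the arm or the gripper's body presses on something with over 40 N, if the wrist force passes 120 N, or if a joint passes its speed limit or range.

## Working session

There is one attempt and no reset: what is moved stays moved. The work goes in short steps, Python scripts to look and compute and a shell command to move; the robot and the scene stay as the last step left them, time stands still between calls to the robot, and variables do not carry over. Pictures are saved under pics/ and viewed, at most 10 in all, crops included, and the job is handed in when it is done.

```bash
mkdir -p pics; cat > h.py <<'E'
import numpy as np,cv2
from cell import robot
from scipy.spatial.transform import Rotation as R
def snap(n,f):
    s=robot.observe(); im=robot.snapshot(n); cv2.imwrite('pics/'+f,im); return s,im
def P(n,s=None):
    c=robot.camera_params(n);K=np.array(c['camera_matrix'])
    if n=='wrist':
        q=s['tool_rot'];T=np.eye(4);T[:3,:3]=R.from_quat([q[1],q[2],q[3],q[0]]).as_matrix();T[:3,3]=s['ee_pos'];W=T@np.array(c['hand_eye'])
    else: W=np.array(c['world_from_camera'])
    return K@np.linalg.inv(W)[:3]
def tri(Pa,a,Pb,b):
    X=cv2.triangulatePoints(Pa,Pb,np.array(a,float).reshape(2,1),np.array(b,float).reshape(2,1));return (X[:3]/X[3]).ravel()
def onz(Pm,p,z):
    H=np.c_[Pm[:,:2],Pm[:,2]*z+Pm[:,3]];v=np.linalg.solve(H,[p[0],p[1],1]);return v[:2]/v[2]
def proj(Pm,X):
    v=Pm@np.r_[X,1];return v[:2]/v[2]
E
python3 - <<'E'
from h import *
for n in('scene','side'): snap(n,n+'0.png')
s=robot.observe();print(s)
for n in('scene','side'):print(robot.camera_params(n))
E
```

```text
{'time_s': 0.1, 'joints': array([ 1.20937862e+00,  1.24429060e-01,  1.65155399e+00,  2.04023420e-05,
        1.36747846e+00, -8.25899234e-02]), 'joint_velocities': array([-0.00138255, -0.00169426, -0.00277049,  0.0002228 ,  0.00022731,
       -0.00031499]), 'joint_efforts': array([ 2.38865294e-05, -4.24930930e+01, -3.66653824e+01, -1.59253418e-04,
        3.93774259e-03, -2.07627767e-05]), 'ee_pos': array([0.17873413, 0.62441146, 0.25217312]), 'tool_rot': array([-2.15491554e-04,  1.38964707e-01,  9.90296893e-01, -9.09299700e-04]), 'contact_force': array([-0.51263994, -0.50702711,  0.35267707]), 'torque': array([ 0.0045651 ,  0.03062529, -0.00385003]), 'gripper_force': 0.0, 'opening': 0.08556441123043423}
{'camera_matrix': array([[467.23134536,   0.        , 315.17632478],
       [  0.        , 467.23134536, 239.83610034],
       [  0.        ,   0.        ,   1.        ]]), 'world_from_camera': array([[ 0.87272637, -0.29356121,  0.39009037,  0.22066165],
       [-0.48788672, -0.55348252,  0.674999  , -0.45699655],
       [ 0.01775468, -0.77940934, -0.6262634 ,  0.64304648],
       [ 0.        ,  0.        ,  0.        ,  1.        ]])}
{'camera_matrix': array([[446.66898137,   0.        , 315.9059259 ],
       [  0.        , 446.66898137, 239.21063625],
       [  0.        ,   0.        ,   1.        ]]), 'world_from_camera': array([[-0.99987178, -0.00932435,  0.01301838,  0.53090768],
       [-0.01583321,  0.69721818, -0.71668412,  0.76259415],
       [-0.00239404, -0.71679835, -0.69727641,  0.73345158],
       [ 0.        ,  0.        ,  0.        ,  1.        ]])}
```

View pics/scene0.png

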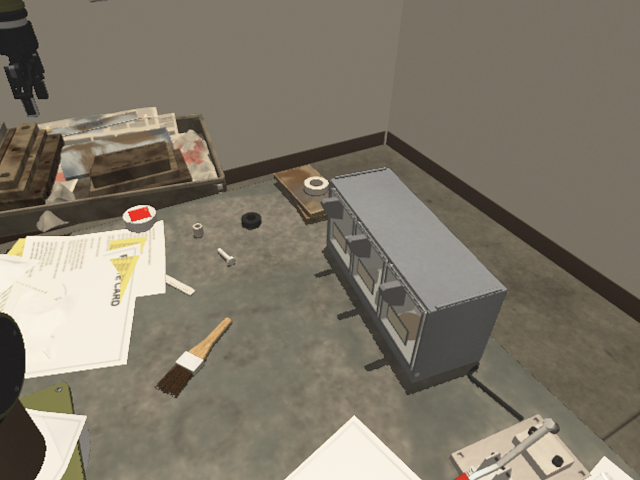

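View pics/side0.png

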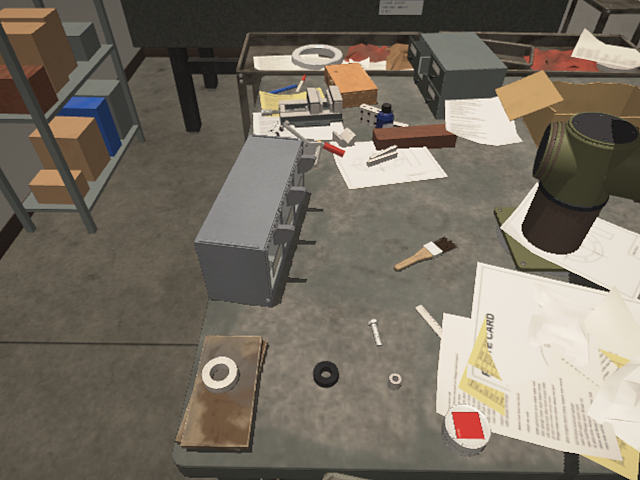

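The scene view shows the bushing at about (198,229), the gauge at (251,220), the bolt at (227,256) and the middle bin's fin at about (358,242). In the side view the bushing is at (395,380), the gauge at (326,374), the bolt at (375,332), with the cabinet at upper left. I'll enlarge both for reading.

```bash
python3 - <<'E'
from h import *
a=cv2.imread('pics/scene0.png');b=cv2.imread('pics/side0.png')
def crop(im,x,y,w,h,k):
    c=cv2.resize(im[y:y+h,x:x+w],None,fx=k,fy=k,interpolation=cv2.INTER_CUBIC)
    for i in range(x//10*10+10,x+w,10): cv2.line(c,((i-x)*k,0),((i-x)*k,4 if i%50 else 14),(0,0,255),1)
    for i in range(y//10*10+10,y+h,10): cv2.line(c,(0,(i-y)*k),(4 if i%50 else 14,(i-y)*k),(0,0,255),1)
    return c
cv2.imwrite('pics/cropA.png',crop(a,310,150,200,150,4))
m=np.zeros((600,800,3),np.uint8)
m[:,:480]=crop(b,190,130,160,200,3)
m[:300,500:800]=crop(b,370,360,50,50,6)
m[300:600,500:800]=crop(a,175,205,50,50,6)
cv2.imwrite('pics/cropB.png',m)
E
```

```text
(no output)
```

View pics/cropA.png

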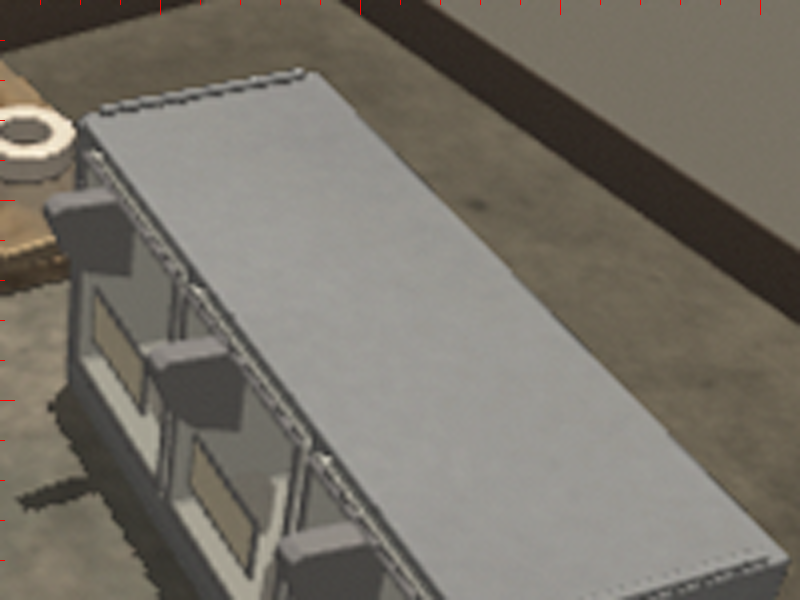

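View pics/cropB.png

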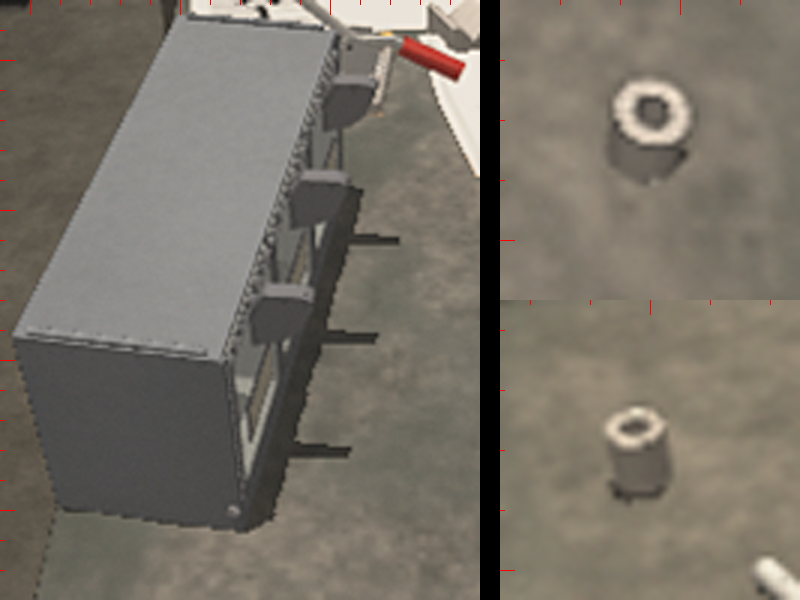

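CropA shows, in scene pixels, cabinet top corners at (331.2,179.5), (389.5,168) and (506.7,289.5), and fin tips at (322.5,202), (348.2,239.2) and (380.7,286.2). CropB shows, in side pixels, corners at (265,250), (195,241.7) and (250,134.7), and fin tips at (294.3,226.7), (306,188.7) and (315.3,156.7). The bushing's top centre is at (395.3,378.7) in side and (197.7,226.2) in scene.

```bash
python3 - <<'E'
from h import *
A,B=P('scene'),P('side')
for n,a,b in [('corFL',(331.2,179.5),(265,250)),('corBL',(389.5,168),(195,241.7)),('corBR',(506.7,289.5),(250,134.7)),
 ('finL',(322.5,202),(294.3,226.7)),('finM',(348.2,239.2),(306,188.7)),('finR',(380.7,286.2),(315.3,156.7)),('bush',(197.7,226.2),(395.3,378.7)),('gauge',(251,218),(326,372)),('bolt',(227,256),(375,332))]:
    X=tri(A,a,B,b);print(n,X.round(4),'err',(proj(A,X)-a).round(1),(proj(B,X)-b).round(1))
print(robot.camera_params('wrist'))
E
```

```text
corFL [0.6342 0.2059 0.1656] err [-1.1  0.5] [-1.3 -0.7]
corBL [0.7619 0.1881 0.1666] err [-0.6  0.4] [-0.7 -0.5]
corBR [ 0.7052 -0.1754  0.168 ] err [-0.2  0.2] [-0.1 -0.1]
finL [0.5827 0.1463 0.1662] err [-0.1  0. ] [-0.1 -0. ]
finM [0.5647 0.0317 0.1674] err [-0.3  0.1] [-0.2 -0.1]
finR [ 0.5474 -0.0836  0.1684] err [-0.3  0.1] [-0.2 -0.1]
bush [0.4027 0.3749 0.0218] err [-0.5  0.1] [-0.7 -0.1]
gauge [0.5218 0.3593 0.0135] err [-0.3  0.1] [-0.4 -0.1]
bolt [0.4282 0.269  0.006 ] err [-0.6  0.1] [-0.8 -0.2]
{'camera_matrix': array([[378.93833028,   0.        , 320.56399566],
       [  0.        , 378.93833028, 236.13927965],
       [  0.        ,   0.        ,   1.        ]]), 'hand_eye': array([[-1.21676214e-04, -9.46448407e-01, -3.22855074e-01,
         8.30831134e-02],
       [ 9.99999989e-01, -8.82396878e-05, -1.18201335e-04,
         1.72030961e-04],
       [ 8.33828346e-05, -3.22855085e-01,  9.46448407e-01,
        -1.20161760e-01],
       [ 0.00000000e+00,  0.00000000e+00,  0.00000000e+00,
         1.00000000e+00]])}
```

Everything agrees: fin tops at z≈0.168, cabinet top at 0.167, bushing top at 0.022, and cabinet yaw about -8.7°. I'll move above the middle fin.

```bash
python3 -m inch '[[[0.68,-1,0,0,0,0.0201,1],[0.68,-1,0,0,0,0.0201,1],[0.68,-1,0,0,0,0.0201,1],[0.68,-1,0,0,0,0.0201,1],[0.68,-1,0,0,0,0.0201,1],[0.68,-1,0,0,0,0.0201,1],[0.68,-1,0,0,0,0.0201,1],[0.68,-1,0,0,0,0.0201,1],[0.68,-1,0,0,0,0.0201,1]]]' 30
python3 -m inch '[[[0.68,-1,0,0,0,0,1],[0.68,-1,0,0,0,0,1],[0.68,-1,0,0,0,0,1],[0.68,-1,0,0,0,0,1],[0.68,-1,0,0,0,0,1],[0.68,-1,0,0,0,0,1],[0.68,-1,0,0,0,0,1],[0.68,-1,0,0,0,0,1],[0.68,-1,0,0,0,0,1]]]'
python3 -m inch '[[[0.24,-0.38,0,0,0,0,1],[0.24,-0.38,0,0,0,0,1],[0.24,-0.38,0,0,0,0,1],[0.24,-0.38,0,0,0,0,1],[0.24,-0.38,0,0,0,0,1],[0.24,-0.38,0,0,0,0,1]]]'
python3 - <<'E'
from h import *
s,im=snap('wrist','w1.png')
print(s['ee_pos'],s['tool_rot'])
W=P('wrist',s)
for X in [(.5647,.0317,.168),(.6062,.0253,.168)]:
    p=proj(W,X);print(p);cv2.circle(im,tuple(int(v) for v in p.round()),4,(0,0,255),1)
cv2.imwrite('pics/w1b.png',im)
E
```

```text
time_s: 0.85
ee_pos: [0.3501, 0.3727, 0.253]
tool_rot: [-0.0, 0.078, 0.997, -0.0]
contact_force: [0.4, 0.6, 0.1]
opening: 0.0854
gripper_force: 0.0
time_s: 1.6
ee_pos: [0.52, 0.1239, 0.2528]
tool_rot: [-0.0, 0.078, 0.997, 0.0]
contact_force: [-0.2, 0.3, 0.6]
opening: 0.0855
gripper_force: 0.0
time_s: 2.1
ee_pos: [0.5784, 0.0319, 0.2529]
tool_rot: [-0.001, 0.075, 0.997, 0.0]
contact_force: [-0.1, 0.4, -0.0]
opening: 0.0852
gripper_force: 0.0
[0.57839711 0.03189283 0.25289977] [-5.65855537e-04  7.52685810e-02  9.97163046e-01  4.25000008e-04]
[316.29013509 235.63696101]
[316.38820956 301.14489707]
```

View pics/w1b.png

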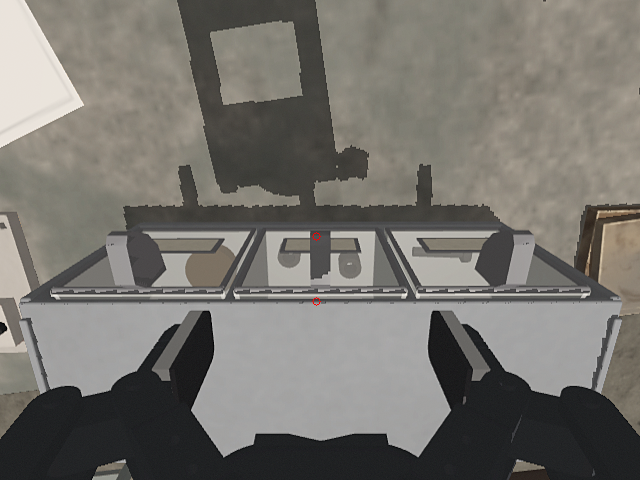

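The two bushings are visible in the middle bin. The fin tip is at (320,231), 4 px from the predicted point, so the grip point is about (0.578,0.031), right under the TCP. I'll descend and pinch.

```bash
python3 -m inch '[[[0,0,-0.2,0,0,0,1],[0,0,-0.38,0,0,0,1],[0,0,-0.38,0,0,0,1],[0,0,-0.38,0,0,0,1],[0,0,-0.38,0,0,0,1]]]'
python3 -m inch '[[[0,0,0,0,0,0,-1],[0,0,0,0,0,0,-1],[0,0,0,0,0,0,-1],[0,0,0,0,0,0,-1],[0,0,0,0,0,0,-1],[0,0,0,0,0,0,-1],[0,0,0,0,0,0,-1],[0,0,0,0,0,0,-1]]]' 30
python3 - <<'E'
import numpy as np
# path of grip: shifts from closed; tool tilts by k*theta about cabinet -y axis
from scipy.spatial.transform import Rotation as R
cx=np.array([.9885,-.1517,0]);cy=np.array([.1517,.9885,0]);z=np.array([0,0,1.])
for th in np.arange(0,1.01,.1).tolist()+[.95,.97]:
    x=-.026*np.cos(th)-.133*np.sin(th)+.026; zz=.133*np.cos(th)-.026*np.sin(th)-.133
    d=x*cx+zz*z
    # tcp sits 3mm behind grasp pt; tilt a
    a=.5*th; d=d+ .003*(-cx*np.sin(a)+z*(np.cos(a)-1))
    print(round(th,2),(d/.25).round(3),'turn',(-cy*a/(2*np.pi)).round(4))
E
```

```text
time_s: 2.57
ee_pos: [0.5786, 0.0309, 0.1587]
tool_rot: [-0.0, 0.075, 0.997, 0.0]
contact_force: [0.2, 0.2, 1.2]
opening: 0.0853
gripper_force: 0.0
time_s: 3.23
ee_pos: [0.5794, 0.0313, 0.1591]
tool_rot: [0.001, 0.076, 0.997, 0.002]
contact_force: [0.3, 5.1, 2.5]
opening: 0.0115
gripper_force: 33.7
0.0 [0. 0. 0.] turn [-0. -0. -0.]
0.1 [-0.053  0.008 -0.013] turn [-0.0012 -0.0079 -0.    ]
0.2 [-0.104  0.016 -0.031] turn [-0.0024 -0.0157 -0.    ]
0.3 [-0.153  0.023 -0.055] turn [-0.0036 -0.0236 -0.    ]
0.4 [-0.199  0.031 -0.083] turn [-0.0048 -0.0315 -0.    ]
0.5 [-0.242  0.037 -0.115] turn [-0.006  -0.0393 -0.    ]
0.6 [-0.282  0.043 -0.152] turn [-0.0072 -0.0472 -0.    ]
0.7 [-0.319  0.049 -0.193] turn [-0.0085 -0.0551 -0.    ]
0.8 [-0.351  0.054 -0.237] turn [-0.0097 -0.0629 -0.    ]
0.9 [-0.378  0.058 -0.284] turn [-0.0109 -0.0708 -0.    ]
1.0 [-0.401  0.062 -0.334] turn [-0.0121 -0.0787 -0.    ]
0.95 [-0.39   0.06  -0.308] turn [-0.0115 -0.0747 -0.    ]
0.97 [-0.395  0.061 -0.318] turn [-0.0117 -0.0763 -0.    ]
```

Gripped: opening 11.5 mm against the 12 mm fin. I'll pull along the arc, tilting the tool by half the bin angle.

```bash
python3 -m inch '[[[-0.027,0.004,-0.006,-0.0006,-0.004,0,-1],[-0.053,0.008,-0.013,-0.0012,-0.0079,0,-1],[-0.079,0.012,-0.022,-0.0018,-0.0118,0,-1],[-0.104,0.016,-0.031,-0.0024,-0.0157,0,-1],[-0.129,0.02,-0.043,-0.003,-0.0197,0,-1],[-0.153,0.023,-0.055,-0.0036,-0.0236,0,-1],[-0.176,0.027,-0.069,-0.0042,-0.0275,0,-1],[-0.199,0.031,-0.083,-0.0048,-0.0315,0,-1],[-0.221,0.034,-0.099,-0.0054,-0.0354,0,-1],[-0.242,0.037,-0.115,-0.006,-0.0393,0,-1]]]'
```

```text
time_s: 4.07
ee_pos: [0.5203, 0.0402, 0.1317]
tool_rot: [0.128, 0.075, 0.989, -0.008]
contact_force: [2.8, 6.4, 1.8]
opening: 0.0113
gripper_force: 33.7
```

```bash
python3 -m inch '[[[-0.02,0.003,-0.018,-0.0006,-0.004,0,-1],[-0.04,0.006,-0.037,-0.0012,-0.0079,0,-1],[-0.059,0.009,-0.057,-0.0018,-0.0118,0,-1],[-0.077,0.012,-0.078,-0.0025,-0.0158,0,-1],[-0.093,0.014,-0.1,-0.0031,-0.0197,0,-1],[-0.109,0.017,-0.122,-0.0037,-0.0236,0,-1],[-0.123,0.019,-0.145,-0.0043,-0.0275,0,-1],[-0.136,0.021,-0.169,-0.0049,-0.0315,0,-1],[-0.148,0.023,-0.193,-0.0055,-0.0354,0,-1],[-0.15,0.023,-0.199,-0.0056,-0.036,0,-1]]]'
python3 -m inch '[[[0,0,0,0,0,0,-1],[0,0,0,0,0,0,-1],[0,0,0,0,0,0,-1],[0,0,0,0,0,0,-1]]]'
```

```text
time_s: 4.9
ee_pos: [0.4809, 0.046, 0.08]
tool_rot: [0.238, 0.074, 0.968, -0.017]
contact_force: [-3.1, 8.1, 5.6]
opening: 0.0114
gripper_force: 36.3
time_s: 5.23
ee_pos: [0.4811, 0.046, 0.0804]
tool_rot: [0.237, 0.074, 0.969, -0.017]
contact_force: [-3.0, 8.6, 2.9]
opening: 0.0111
gripper_force: 36.1
```

The bin is at the open pose, since the TCP matches the 0.95 rad prediction. I'll release, retreat along the tool axis and head toward the bushing.

```bash
python3 -m inch '[[[0,0,0,0,0,0,-0.1],[0,0,0,0,0,0,-0.1],[0,0,0,0,0,0,-0.1],[0,0,0,0,0,0,-0.1],[0,0,0,0,0,0,-0.1]]]'
python3 -m inch '[[[-0.05,0.008,0.1,0,0,0,-0.1],[-0.14,0.02,0.27,0,0,0,-0.1],[-0.28,0.042,0.53,0,0,0,-0.1],[-0.28,0.042,0.53,0,0,0,-0.1],[-0.28,0.042,0.53,0,0,0,-0.1],[-0.28,0.3,0.53,0,0,0,-0.1],[-0.28,0.6,0.53,0.0116,0.0753,0,-0.1],[-0.28,0.9,0.53,0.0116,0.0753,0,-0.1],[-0.28,0.9,0.53,0.0116,0.0753,0,-0.1],[-0.28,0.9,0.53,0.0116,0.0753,0,-0.1]]]'
python3 -m inch '[[[0,0.2,0,0,0,0,0.1],[0,0.2,0,0,0,0,0.1],[0,0.2,0,0,0,0,0.1],[0,0.2,0,0,0,0,0.1]]]'
python3 - <<'E'
from h import *
s=robot.observe();print(s['ee_pos'],s['tool_rot'],s['joints'].round(2))
snap('side','side1.png')
E
```

```text
time_s: 5.65
ee_pos: [0.4809, 0.0447, 0.0798]
tool_rot: [0.236, 0.074, 0.969, -0.018]
contact_force: [-0.5, 0.3, -0.3]
opening: 0.0386
gripper_force: 0.0
time_s: 6.48
ee_pos: [0.4114, 0.2661, 0.2132]
tool_rot: [-0.002, 0.076, 0.997, 0.0]
contact_force: [1.3, -1.1, 1.4]
opening: 0.0385
gripper_force: 0.0
time_s: 6.82
ee_pos: [0.4106, 0.3135, 0.2117]
tool_rot: [-0.0, 0.076, 0.997, -0.001]
contact_force: [-0.2, -0.5, -0.0]
opening: 0.0466
gripper_force: 0.0
[0.41064152 0.3134701  0.2116782 ] [-3.66283450e-04  7.56269516e-02  9.97135888e-01 -6.71256633e-04] [ 0.55 -0.14  1.99 -0.    1.3  -0.87]
```

```bash
cat > st.py <<'E'
from h import *
import sys,json
s,_=snap('wrist',sys.argv[1]+'.png')
json.dump({k:np.array(s[k]).tolist() for k in('ee_pos','tool_rot')},open(sys.argv[1]+'.json','w'))
E
python3 st.py wa; python3 -m inch '[[[-0.03,0.25,0,0,0,0,0.1],[-0.03,0.25,0,0,0,0,0.1],[-0.03,0.25,0,0,0,0,0.1],[-0.03,0.25,0,0,0,0,0.1],[-0.03,0.25,0,0,0,0,0.1],[-0.03,0.25,0,0,0,0,0.1]]]'; python3 st.py wb
python3 - <<'E'
from h import *
import json
m=np.zeros((600,800,3),np.uint8)
for i,n in enumerate(('wa','wb')):
    s=json.load(open(n+'.json'));im=cv2.imread('pics/%s.png'%n)
    p=proj(P('wrist',s),(.4027,.3749,.022)).round().astype(int);x,y=np.clip(p-30,0,[580,420]);print(n,p,'origin',x,y)
    m[:300,i*300:i*300+300]=cv2.resize(im[y:y+60,x:x+60],None,fx=5,fy=5,interpolation=cv2.INTER_CUBIC)
b=cv2.imread('pics/side1.png')
m[300:600,:400]=cv2.resize(b[130:280,200:400],None,fx=2,fy=2)
m[300:600,400:800]=cv2.resize(cv2.imread('pics/wb.png'),(400,300))
cv2.imwrite('pics/m1.png',m)
E
```

```text
time_s: 7.42
ee_pos: [0.4036, 0.3748, 0.2124]
tool_rot: [0.0, 0.077, 0.997, -0.0]
contact_force: [0.2, -0.6, -0.6]
opening: 0.0467
gripper_force: 0.0
wa [393 191] origin 363 161
wb [320 209] origin 290 179
```

View pics/m1.png

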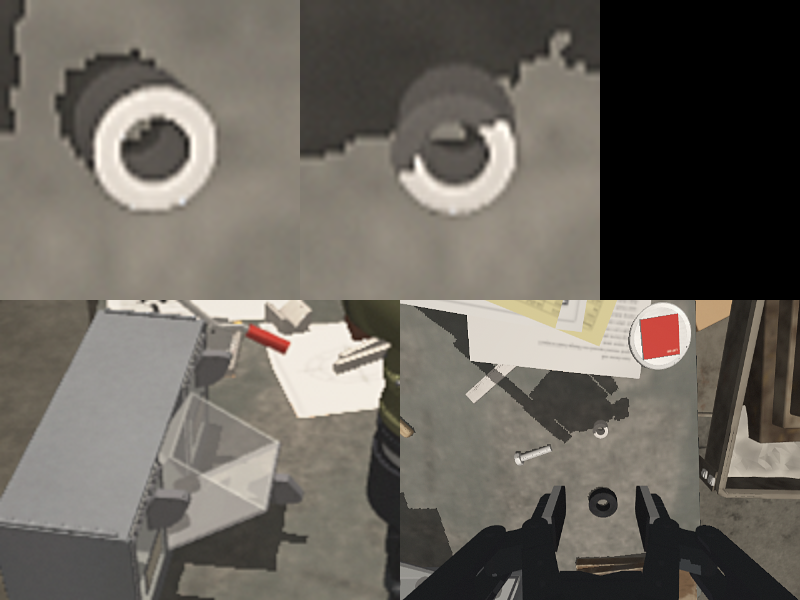

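The side view shows the bin fully open on its stop. In the wrist crops the bushing's top centre is at (394,190.6) and (320.8,209.4), within 1 px of prediction, so it stands at about (0.4025,0.3755) with its top at 0.022. I'll descend and grip.

```bash
python3 -m inch '[[[-0.004,0.003,-0.16,0,0,0,0.1],[-0.004,0.003,-0.32,0,0,0,0.1],[-0.004,0.003,-0.48,0,0,0,0.1],[-0.004,0.003,-0.6,0,0,0,0.1],[-0.004,0.003,-0.68,0,0,0,0.1],[-0.004,0.003,-0.72,0,0,0,0.1],[-0.004,0.003,-0.73,0,0,0,0.1],[-0.004,0.003,-0.73,0,0,0,0.1]]]'
python3 -m inch '[[[0,0,0,0,0,0,-0.2],[0,0,0,0,0,0,-0.35],[0,0,0,0,0,0,-1],[0,0,0,0,0,0,-1],[0,0,0,0,0,0,-1],[0,0,0,0,0,0,-1],[0,0,0,0,0,0,-1]]]' 30
```

```text
time_s: 8.13
ee_pos: [0.4027, 0.3767, 0.03]
tool_rot: [-0.0, 0.076, 0.997, -0.0]
contact_force: [0.0, -0.4, 0.5]
opening: 0.047
gripper_force: 0.0
time_s: 8.72
ee_pos: [0.4036, 0.3778, 0.0319]
tool_rot: [0.001, 0.076, 0.997, 0.001]
contact_force: [-0.7, -1.5, 6.3]
opening: 0.0189
gripper_force: 29.5
```

Gripped: opening 18.9 mm, 29.5 N. I'll lift and carry it toward the bin.

```bash
python3 -m inch '[[[0,0,0.06,0,0,0,-1],[0,0,0.2,0,0,0,-1],[0,0,0.36,0,0,0,-1],[0,0,0.52,0,0,0,-1],[0,0,0.68,0,0,0,-1],[0,0,0.76,0,0,0,-1],[0,0,0.76,0,0,0,-1]]]'
python3 -m inch '[[[0.05,-0.12,0,0,0,0,-1],[0.09,-0.25,0,0,0,0,-1],[0.13,-0.37,0,-0.003,-0.02,0,-1],[0.17,-0.5,0,-0.006,-0.04,0,-1],[0.21,-0.62,0,-0.0097,-0.0629,0,-1],[0.25,-0.75,0,-0.0097,-0.0629,0,-1],[0.29,-0.87,0,-0.0097,-0.0629,0,-1],[0.33,-1,0,-0.0097,-0.0629,0,-1],[0.33,-1,0,-0.0097,-0.0629,0,-1],[0.33,-1,0,-0.0097,-0.0629,0,-1]]]'
```

```text
time_s: 9.3
ee_pos: [0.4049, 0.3791, 0.2277]
tool_rot: [0.005, 0.076, 0.997, 0.004]
contact_force: [1.3, 0.2, 0.4]
opening: 0.0191
gripper_force: 29.7
time_s: 10.13
ee_pos: [0.4845, 0.1253, 0.2186]
tool_rot: [0.197, 0.077, 0.977, -0.016]
contact_force: [-0.7, 0.5, -0.0]
opening: 0.0194
gripper_force: 29.8
```

```bash
python3 -m inch '[[[0.04,-0.16,0.008,0,0,0,-1],[0.08,-0.331,0.008,0,0,0,-1],[0.08,-0.331,0.008,0,0,0,-1],[0.08,-0.331,0.008,0,0,0,-1],[0.08,-0.331,0.008,0,0,0,-1]]]'
python3 -m inch '[[[0.03,-0.005,-0.07,0,0,0,-1],[0.06,-0.009,-0.14,0,0,0,-1],[0.09,-0.014,-0.22,0,0,0,-1],[0.12,-0.018,-0.29,0,0,0,-1],[0.15,-0.023,-0.36,0,0,0,-1],[0.17,-0.026,-0.41,0,0,0,-1],[0.186,-0.028,-0.442,0,0,0,-1],[0.186,-0.028,-0.442,0,0,0,-1],[0.186,-0.028,-0.442,0,0,0,-1]]]'
python3 - <<'E'
from h import *
snap('side','side2.png');snap('scene','scene2.png')
a=cv2.imread('pics/side2.png')[130:280,200:400];b=cv2.imread('pics/scene2.png')[170:320,250:450]
cv2.imwrite('pics/m2.png',cv2.resize(np.vstack([a,b]),None,fx=2,fy=2))
E
```

```text
time_s: 10.55
ee_pos: [0.5045, 0.0451, 0.221]
tool_rot: [0.197, 0.075, 0.977, -0.015]
contact_force: [0.0, 1.4, -0.5]
opening: 0.0191
gripper_force: 29.9
time_s: 11.3
ee_pos: [0.5511, 0.0386, 0.111]
tool_rot: [0.198, 0.074, 0.977, -0.015]
contact_force: [-0.4, 0.2, -0.4]
opening: 0.0191
gripper_force: 29.9
```

View pics/m2.png

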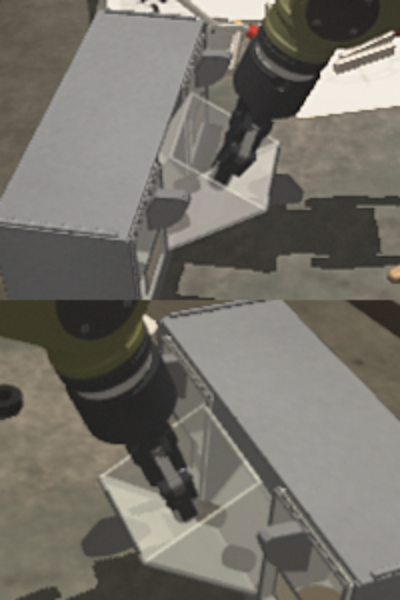

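In both crops the fingers with the bushing are inside the open bin, central between its sides. I'll release, then back out.

```bash
python3 -m inch '[[[0,0,0,0,0,0,-0.2],[0,0,0,0,0,0,-0.2],[0,0,0,0,0,0,-0.2],[0,0,0,0,0,0,-0.2],[0,0,0,0,0,0,-0.2],[0,0,0,0,0,0,-0.2]]]'
python3 -m inch '[[[-0.03,0.005,0.07,0,0,0,-0.2],[-0.08,0.012,0.19,0,0,0,-0.2],[-0.14,0.022,0.33,0,0,0,-0.2],[-0.22,0.034,0.52,0,0,0,-0.2],[-0.22,0.034,0.52,0,0,0,-0.2],[-0.22,0.034,0.52,0,0,0,-0.2]]]'
python3 - <<'E'
from h import *
s,a=snap('wrist','w3.png');print(s['ee_pos'],s['tool_rot'])
cv2.imwrite('pics/w3c.png',a)
E
```

```text
time_s: 11.9
ee_pos: [0.5514, 0.0371, 0.1115]
tool_rot: [0.198, 0.075, 0.977, -0.015]
contact_force: [-0.1, -0.2, -0.4]
opening: 0.0342
gripper_force: 0.0
time_s: 12.4
ee_pos: [0.4979, 0.0459, 0.2469]
tool_rot: [0.203, 0.075, 0.976, -0.015]
contact_force: [0.1, 0.3, -0.1]
opening: 0.0342
gripper_force: 0.0
[0.49791832 0.04590895 0.24686072] [ 0.20273013  0.07455946  0.97628054 -0.01475403]
```

View pics/w3c.png

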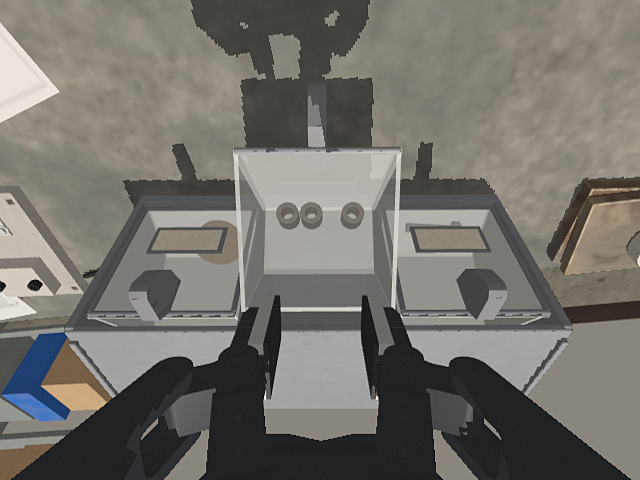

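Three bushings lie in the open bin, at (288,215), (311,215) and (352,215), so the placing worked. I'll pinch the fin again along the earlier approach.

```bash
python3 -m inch '[[[-0.17,0.02,-0.06,-0.0017,-0.0107,0,-0.1],[-0.344,0.037,-0.136,-0.0017,-0.0107,0,-0.1],[-0.344,0.037,-0.136,-0.0017,-0.0107,0,-0.1],[-0.344,0.037,-0.136,-0.0017,-0.0107,0,-0.1],[-0.344,0.037,-0.136,-0.0017,-0.0107,0,-0.1]]]'
python3 -m inch '[[[0.05,-0.008,-0.1,0,0,0,-0.1],[0.1,-0.016,-0.2,0,0,0,-0.1],[0.15,-0.024,-0.3,0,0,0,-0.1],[0.2,-0.031,-0.39,0,0,0,-0.1],[0.24,-0.037,-0.47,0,0,0,-0.1],[0.276,-0.042,-0.533,0,0,0,-0.1],[0.276,-0.042,-0.533,0,0,0,-0.1],[0.276,-0.042,-0.533,0,0,0,-0.1]]]'
```

```text
time_s: 12.87
ee_pos: [0.4099, 0.0549, 0.2052]
tool_rot: [0.23, 0.074, 0.97, -0.018]
contact_force: [-0.0, -0.1, 0.8]
opening: 0.0383
gripper_force: 0.0
time_s: 13.53
ee_pos: [0.48, 0.0441, 0.073]
tool_rot: [0.23, 0.074, 0.97, -0.018]
contact_force: [-0.1, -0.9, 0.8]
opening: 0.0381
gripper_force: 0.0
```

```bash
python3 -m inch '[[[0.004,0.003,0.028,0,0,0,-0.1],[0.004,0.003,0.028,0,0,0,-0.1],[0.004,0.003,0.028,0,0,0,-0.5],[0.004,0.003,0.028,0,0,0,-1],[0.004,0.003,0.028,0,0,0,-1],[0.004,0.003,0.028,0,0,0,-1],[0.004,0.003,0.028,0,0,0,-1],[0.004,0.003,0.028,0,0,0,-1]]]' 30
```

```text
time_s: 14.2
ee_pos: [0.4812, 0.046, 0.0828]
tool_rot: [0.233, 0.074, 0.97, -0.017]
contact_force: [-2.9, 4.8, 5.6]
opening: 0.0114
gripper_force: 31.4
```

Pinched. I'll drive the arc back up.

```bash
python3 -m inch '[[[0.012,-0.002,0.024,0.0006,0.0039,0,-1],[0.025,-0.004,0.047,0.0012,0.0079,0,-1],[0.039,-0.006,0.071,0.0018,0.0118,0,-1],[0.055,-0.009,0.093,0.0024,0.0157,0,-1],[0.071,-0.011,0.115,0.003,0.0196,0,-1],[0.09,-0.014,0.136,0.0037,0.0235,0,-1],[0.108,-0.017,0.156,0.0043,0.0275,0,-1],[0.128,-0.02,0.175,0.0049,0.0314,0,-1],[0.148,-0.023,0.193,0.0055,0.0354,0,-1],[0.17,-0.026,0.209,0.0061,0.0393,0,-1]]]'
python3 -m inch '[[[0.021,-0.003,0.016,0.0006,0.0039,0,-1],[0.044,-0.007,0.03,0.0012,0.0079,0,-1],[0.067,-0.011,0.044,0.0018,0.0118,0,-1],[0.091,-0.014,0.056,0.0024,0.0157,0,-1],[0.116,-0.018,0.068,0.003,0.0197,0,-1],[0.141,-0.022,0.077,0.0036,0.0236,0,-1],[0.167,-0.026,0.086,0.0042,0.0275,0,-1],[0.193,-0.03,0.093,0.0048,0.0315,0,-1],[0.222,-0.034,0.099,0.0053,0.035,0,-1],[0.222,-0.034,0.099,0.0053,0.035,0,-1]]]'
```

```text
time_s: 15.03
ee_pos: [0.5214, 0.04, 0.1331]
tool_rot: [0.106, 0.075, 0.991, -0.007]
contact_force: [-5.5, 5.6, 3.7]
opening: 0.0116
gripper_force: 30.7
time_s: 15.87
ee_pos: [0.5794, 0.0313, 0.1593]
tool_rot: [-0.002, 0.076, 0.997, 0.001]
contact_force: [-1.7, 5.7, 3.5]
opening: 0.0114
gripper_force: 32.2
```

The TCP is back exactly at the closed grip pose. I'll nudge 2 mm in, release, rise and check.

```bash
python3 -m inch '[[[0.01,-0.001,0,0,0,0,-1],[0.01,-0.001,0,0,0,0,-1],[0.01,-0.001,0,0,0,0,-1],[0.01,-0.001,0,0,0,0,-0.1],[0.01,-0.001,0,0,0,0,-0.1],[0.01,-0.001,0,0,0,0,-0.1],[0.01,-0.001,0,0,0,0,-0.1]]]'
python3 -m inch '[[[0,0,0.1,0,0,0,-0.1],[0,0,0.25,0,0,0,-0.1],[0,0,0.4,0,0,0,-0.1],[0,0,0.55,0,0,0,-0.1],[0,0,0.55,0,0,0,-0.1],[0,0,0.55,0,0,0,-0.1],[0,0,0.55,0,0,0,-0.1],[0,0,0.55,0,0,0,-0.1]]]'
python3 - <<'E'
from h import *
snap('side','side3.png');s,w=snap('wrist','w4.png')
b=cv2.imread('pics/side3.png')[120:280,180:400]
m=np.zeros((600,640,3),np.uint8);m[:320,:440]=cv2.resize(b,None,fx=2,fy=2);m[320:600]=w[130:410];cv2.imwrite('pics/m4.png',m)
E
```

```text
time_s: 16.45
ee_pos: [0.5806, 0.0297, 0.1579]
tool_rot: [-0.002, 0.076, 0.997, -0.0]
contact_force: [0.2, -0.2, -0.5]
opening: 0.0386
gripper_force: 0.0
time_s: 17.12
ee_pos: [0.5801, 0.0299, 0.2934]
tool_rot: [-0.004, 0.076, 0.997, -0.0]
contact_force: [1.1, -1.1, -0.2]
opening: 0.0379
gripper_force: 0.0
```

View pics/m4.png

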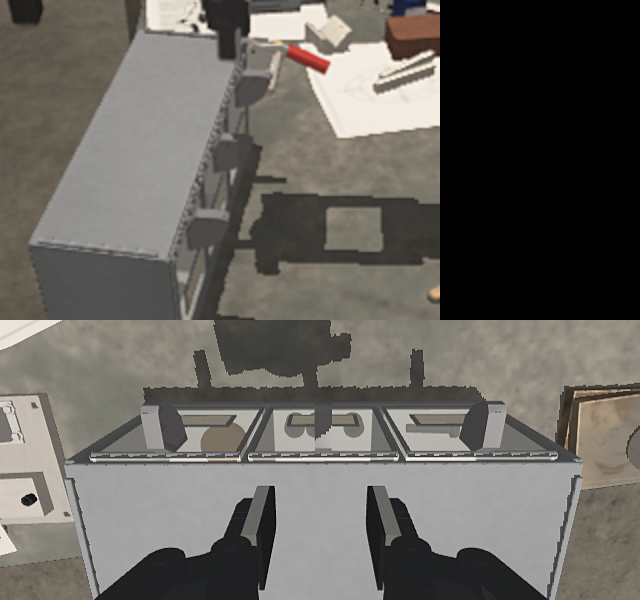

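The three fins are in line, with the middle rim flush at row 455 beside the outer ones. Bushings show behind the middle front and the gripper is clear. I'll let it settle briefly and hand in.

```bash
python3 -m inch '[[[0,0,0,0,0,0,-0.1],[0,0,0,0,0,0,-0.1],[0,0,0,0,0,0,-0.1],[0,0,0,0,0,0,-0.1],[0,0,0,0,0,0,-0.1],[0,0,0,0,0,0,-0.1],[0,0,0,0,0,0,-0.1],[0,0,0,0,0,0,-0.1]]]'
python3 -c "
from cell import robot
print(robot.job_done())"
```

```text
time_s: 17.88
ee_pos: [0.5809, 0.03, 0.2957]
tool_rot: [-0.002, 0.076, 0.997, -0.0]
contact_force: [-0.5, 0.6, 0.2]
opening: 0.0381
gripper_force: 0.0
the job is handed in; nothing more can be done
None
```

The job is handed in at about 18 s: the bushing is in the middle bin with the other two, that bin is closed again, the outer bins stayed shut, and I never touched the bolt or the ring gauge; the hand-in returned no verdict.

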